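# Lock the block on the slide and crank it to the mark

### The arm

A 6-joint arm with a two-finger parallel gripper is mounted at the origin on a cart in front of the work surface, level with it; the furniture and walls round the work are solid. World frame = base frame: x ahead of the robot, y to its left, z up, the work surface at z = 0. Lengths are in m, angles in rad, forces in N, time in s.
With the tool pointing down it reaches from about 0.35 to 0.775 m from the base axis. Payload 5.5 kg.
Tool frame: the origin (TCP) lies between the finger pads; the fingertips stand 22 mm ahead of it and the grasp point (between the pads) lies 3 mm ahead of it; z points along the fingers, y is the line along which they close (so a half turn about z gives the same grasp; the last joint's range is limited). The gripper opens to 85 mm and grips with 20 to 120 N. Pads are 22 mm wide; open, the fingers measure 114 mm over their backs; the gripper's body (76 mm by 85 mm) begins 54 mm behind the grasp point. The pads swing forward as they close: fully open they stand 13 mm farther back than shut.
Start: joints at [1.162, 0.313, 0.046, 1.304, 0, 1.431], TCP at [0.153, 0.554, 0.253] pointing down, gripper open.
Joint ranges: [-2.76, 2.76], [-0.86, 1.69], [-1.03, 1.26], [-2.2, 2.34], [-1.47, 1.5], [-3.14, 3.14]. Speed limits (rad/s): [2.57, 2.57, 3.14, 3.14, 3.14, 3.14].

### API

Orientations are given as a unit quaternion [w, x, y, z].
In Python, from workcell import env gives the robot as it stands.
- The arm moves only by the shell command python3 nudge.py 'ROWS' [OPENING] [FORCE]. ROWS is a JSON list of rows, 1 to 8 of them, each of 6 numbers: dx, dy, dz in m, then a rotation vector rx, ry, rz in rad; each row is the pose to reach, as a shift and turn from the pose commanded when the command began, along the tool's axes at that moment; what a row does not reach only later rows make up. A row lasts 1/8 s, in which the tool goes at most 0.0625 m and 0.188 rad, less where a joint would pass 70% of its speed; a pose out of reach is approached as far as the arm can. OPENING is the finger opening in m, set as the command begins (- or left out keeps the last). The fingers move at their own pace and stop on an object; FORCE is the grip in N (left out, the last holds). Time passes only in rows, so rows that do not move let the fingers close. It prints the time, the measured TCP pose, the force, the opening and the grip force at its end.
- env.get_state(): the state, without advancing time (a new reading comes with each control period).
- env.read_camera(name): name is "scene" or "top" or "wrist"; returns a dict with "image" (400x640x3 uint8, red, green, blue), "K" (3x3 intrinsics, pixels), "R" (3x3) and "t" (3): a world point X has camera coordinates R X + t. Camera axes: x right, y down, z forward; pixel columns grow to the right and rows downward; lengths in m; the calibration is good to about 2 mm. The wrist camera is an equidistant fisheye: a pixel r from the principal point sees the ray r / f radians off the axis. A picture is of the moment at which its call begins. There is no depth.
- env.hand_in(): hands the job in; it is judged then, once.
The state is a dict: "clock": time; "joint_pos": joint angles; "qvel": joint speeds; "tau": joint torques, N m; "tcp_pos": TCP position; "orientation": TCP orientation; "wrist_force": force on the tool from outside, world axes, zero at the start; "ft_torque": the same for the moment, N m; "finger_gap": finger opening in m; "grip_force": force on a finger pad.
Only numpy, scipy, OpenCV 4.12 (cv2) and the standard library are available. Lean on these libraries where they do the work, as an engineer would, in place of code of your own. Each camera call takes 0.05 s, during which the arm holds its last target. There are 200 camera calls.

### The job

Lock the wooden block on the blue slide: pass the T-head of the orange-handled turn-key, which stands in the grey stand, through the slot in the slide's plate until its flange sits on the plate, then give it a quarter turn so that its arm lies straight across the block, and let go. Then crank the black handwheel, regrasping as needed, until the slide's yellow pointer lines up with the red mark within 3 mm. Move the slide only by its wheel, leave the block in its nest and do not disturb the tape measure, jar or wrench.

Things in the scene. Friction and masses are not known exactly. Their poses are not given: they have to be found in the camera images.
- base: Blue positioning slide fixed to the bench, 166 x 350 mm. Origin under it, x across it (away from the robot), y along it to the handwheel. Gear housing 84 x 84 mm at (0, 150) mm, top at 60 mm. At -x an aluminium scale rail, top at 40 mm. The plate travels 80 mm to -y; fingers must not push it over 20 N. Keep the wrist clear of the wire shelf overhead: it begins at world x = 0.62 m, z = 0.59 m.
- carriage: The slide's moving aluminium plate, 130 x 130 x 8 mm, axes as the base. Origin: the centre of its slot, on the plate's top face, 50 mm above the bench. The slot is 46 mm long (along y), 15 mm wide (along x), goes right through, mouth chamfered 2 mm; under the plate are 28 mm of free depth. The plate reaches from x = -35 to +95 mm and y = -65 to +65 mm.
- nest (a point): Centre of the floor of the block's nest, on the plate's top face, 65 mm in +x from the slot centre; the nest has 8 mm high walls, 2 mm clear of the block. Axes as the carriage.
- pointer (a point): Tip of the yellow pointer on the carriage's -x edge, 50 mm in -x from the slot centre, at the height of the plate's top. Axes as the carriage; moves with it.
- mark: Red mark, a 14 x 20 x 22 mm rider with a thin upright fin, fixed on the scale rail. Origin under its centre, in line with the fin, axes as the base. It sits 32 to 52 mm in -y from where the pointer starts; the pointer lines up when its y in this frame is 0.
- wheel (a joint): Angle of the handwheel (rad), 0 at the start, up to 8, grows clockwise as seen from above. Each radian moves the carriage 10 mm towards -y of the base. Stiff: about 0.3 N m, and it stays where it is left.
- wheel_center (a point): Centre of the level handwheel, on its upright axis, at mid-rim height (105 mm). Round black rim 14 mm thick, its middle 54 mm from the axis; hub radius 15 mm, its cap rises 19 mm above this point. Three 10 mm spokes at 0 (yellow), +120 and -120 deg (steel) from this point's x axis, which turns with the wheel and starts parallel to the base's x. Free under the rim down to 60 mm.
- key: Turn-key. Origin on its axis under its steel flange (40 mm diameter). Below: 11 mm round shank, T-head 40 mm long (along x), 11 mm wide, 12 to 22 mm below. Above: 24 mm column; arm to +x, 16 mm wide, 38 to 46 mm up; orange grip fin 40 mm along x, 12 mm thick along y, 46 to 84 mm up. 0.18 to 0.35 kg. Seated, its origin is at the carriage's origin; locked, its x points along +x of the carriage.
- key_end (a point): End of the key's arm, 65 mm in +x from the key's axis and 42 mm above the key's origin. When the key is locked the arm lies 3 mm above the block's top, reaching its middle.
- stand: Grey plastic stand fixed to the bench, foot 110 x 80 mm, body 90 x 60 x 40 mm high. In its top a slot 50 x 18 mm (long along x), 30 mm deep, in which the key's head hangs, the flange resting on the top at 40 mm. Origin under its centre. The key's arm starts pointing to the stand's +x within 3 deg.
- block: Wooden block 45 x 110 x 35 mm (110 along y), loose in the nest on the carriage. Origin at the centre of its underside.
- tape: Yellow tape measure, 38 x 76 x 64 mm, bystander. Origin under its centre.
- jar: Clear jar of screws with red lid, 72 mm diameter, 92 mm high, bystander. Origin under its centre.
- wrench: Small steel combination wrench, 150 x 23 x 8 mm, lying loose, bystander. Origin under its centre.

How it is judged:
On the way, in this order (a step that is already met when the one before it is completed fails the run):
1. the key's T-head is through the slot, lengthwise in it, and its flange sits on the plate (z of key in the frame of carriage between -0.005 and 0.003 m and horizontal distance between key and carriage below 0.012 m and angle between key's own z axis and vertical below 0.12 rad and angle between the x axis of key and the y axis of carriage, either way round below 0.4 rad), for 0.1 s.
2. the key is turned a quarter so that its arm lies across the block and its T-head across the slot (z of key in the frame of carriage between -0.005 and 0.003 m and horizontal distance between key and carriage below 0.012 m and angle between key's own z axis and vertical below 0.12 rad and angle between the x axis of key and the x axis of carriage, either way round below 0.3 rad and x of key_end in the frame of carriage above 0.045 m and horizontal distance between block and nest below 0.006 m and z of block in the frame of nest between -0.004 and 0.004 m), for 0.2 s.
3. the slide's pointer is at the red mark (y of pointer in the frame of mark between -0.003 and 0.003 m), for 0.3 s.
At the end, for the whole second after the job is handed in: The pointer is within 3 mm of the red mark along the slide and the slide is at rest; the key is upright in the slot (flange on the plate, within 12 mm of the slot centre), its arm across the block within 17 degrees; the block lies in its nest (within 6 mm) (all of step 2 and all of step 3 and linear speed of carriage below 0.005 m/s and linear speed of key below 0.02 m/s); the robot touches nothing.
It fails at once if the tape measure was moved by more than 30 mm (distance of tape from where it was at the start of the episode above 0.03 m).
It fails at once if the jar was moved by more than 30 mm (distance of jar from where it was at the start of the episode above 0.03 m).
It fails at once if the wrench was moved by more than 30 mm (distance of wrench from where it was at the start of the episode above 0.03 m).
It fails at once if the slide was pushed directly with more than 20 N (contact force between the fingers and carriage above 20 N).
It also fails if it takes over 72 s, if anything falls off the work surface, if the arm or the gripper's body presses on something with over 40 N, if the wrist force passes 120 N, or if a joint passes its speed limit or range.

## Working session

There is one attempt and no reset: what is moved stays moved. The work goes in short steps, Python scripts to look and compute and a shell command to move; the robot and the scene stay as the last step left them, time stands still between calls to the robot, and variables do not carry over. Pictures are saved under pics/ and viewed, at most 13 in all, crops included, and the job is handed in when it is done.

```bash
ls; mkdir -p pics
cat > h.py <<'E'
import numpy as np, cv2
from workcell import env
def cam(n,save=None):
    c=env.read_camera(n)
    if save: cv2.imwrite('pics/'+save,c['image'][:,:,::-1])
    return c
def ray(c,u,v):
    K,R,t=map(np.array,(c['K'],c['R'],c['t']))
    d=R.T@np.linalg.inv(K)@np.array([u,v,1.]); return -R.T@t,d
def plane(c,u,v,z):
    o,d=ray(c,u,v); return o+d*(z-o[2])/d[2]
def proj(c,X):
    p=np.array(c['K'])@(np.array(c['R'])@np.array(X)+np.array(c['t'])); return p[:2]/p[2]
E
python3 - <<'E'
from h import *
for n in('top','scene'):
    c=cam(n,n+'0.png'); print(n,np.round(c['K'],1).tolist(),np.round(c['R'],3).tolist(),np.round(-np.array(c['R']).T@c['t'],3))
s=env.get_state(); print(s)
E
```

```text
nudge.py
pics
workcell.py
top [[374.1, 0.0, 315.6], [0.0, 374.1, 194.9], [0.0, 0.0, 1.0]] [[-0.025, -1.0, -0.001], [-0.991, 0.025, -0.128], [0.128, -0.002, -0.992]] [0.42  0.011 1.28 ]
scene [[489.9, 0.0, 323.2], [0.0, 489.9, 199.4], [0.0, 0.0, 1.0]] [[0.452, -0.892, -0.012], [-0.676, -0.334, -0.657], [0.582, 0.305, -0.754]] [-0.313 -0.465  1.24 ]
{'clock': 0.1, 'joint_pos': array([1.16240225e+00, 3.13921276e-01, 4.51304816e-02, 1.30357498e+00,
       2.38599546e-05, 1.43118990e+00]), 'qvel': array([ 0.00057388, -0.00190551,  0.00311846, -0.00010832,  0.00116497,
       -0.00142539]), 'tau': array([ 1.67211983e-03, -4.81723917e+01,  2.99245155e+01,  1.27315085e-02,
       -1.74431839e-04,  1.34783772e-05]), 'tcp_pos': array([0.15254843, 0.55399022, 0.25251578]), 'orientation': array([-2.23818472e-04,  1.33989596e-01,  9.90982428e-01, -7.52220202e-04]), 'wrist_force': array([-0.30182171,  0.34298589,  0.63004332]), 'ft_torque': array([0.02438064, 0.00729536, 0.02394429]), 'grip_force': 0.0, 'finger_gap': 0.08554859063409782}
```

View pics/top0.png

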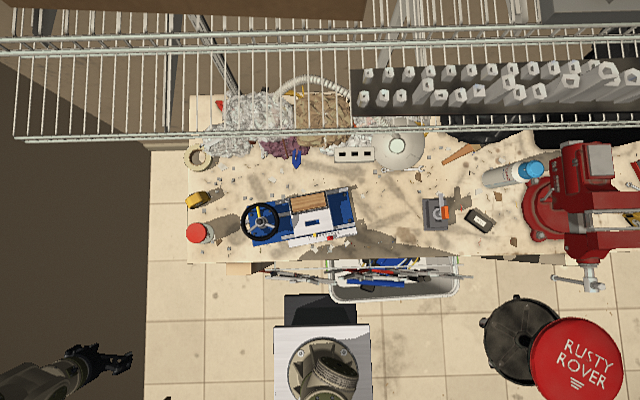

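View pics/scene0.png

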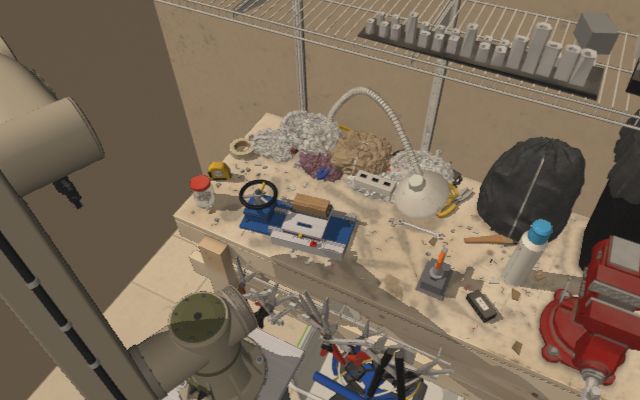

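The top view shows the wheel at about (260,222), slot plate at (312,223), stand and key at (440,213), jar at (200,233). In the scene view the wheel is at (258,195), the key at (438,262) and the mark at (313,243). I'll enlarge crops of both.

Run:
```python
import cv2,numpy as np
a=cv2.imread('pics/top0.png')[175:260,230:364]; b=cv2.imread('pics/top0.png')[180:245,410:500]
s=cv2.imread('pics/scene0.png')
A=cv2.resize(a,None,fx=5.9,fy=5.9*0+5.9*.6/.6,interpolation=cv2.INTER_CUBIC)
cv2.imwrite('pics/c1.png',A)
b=cv2.resize(b,None,fx=4,fy=4,interpolation=cv2.INTER_CUBIC)
d=cv2.resize(s[220:300,405:475],None,fx=4,fy=4,interpolation=cv2.INTER_CUBIC)
e=cv2.resize(s[170:262,230:364],None,fx=2.9,fy=2.9,interpolation=cv2.INTER_CUBIC)
C=np.zeros((600,760,3),np.uint8);C[:260,:360]=b;C[:320,400:680]=d;C[325:325+e.shape[0],:e.shape[1]]=e
cv2.imwrite('pics/c2.png',C)
```

```text
(no output)
```

View pics/c1.png

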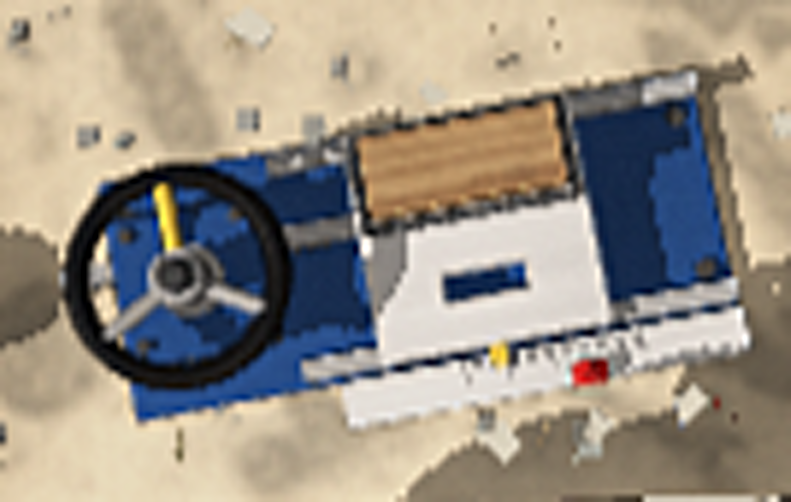

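View pics/c2.png

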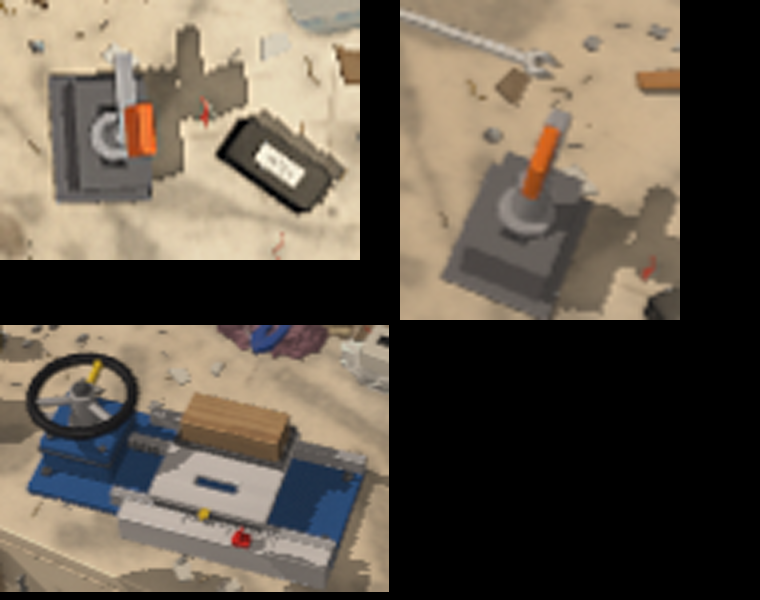

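The crops show the slot at top-crop (485,281), hub (177,271), pointer (500,354), mark (590,371). The key's grip fin is at (140,130), with its arm pointing up in the image. Casting rays now.

```bash
cat >> h.py <<'E'
def fish(c,u,v,z):
    K,R,t=map(np.array,(c['K'],c['R'],c['t'])); a=np.array([(u-K[0,2])/K[0,0],(v-K[1,2])/K[1,1]]); r=np.linalg.norm(a)
    d=R.T@np.r_[a/r*np.sin(r),np.cos(r)] if r>1e-9 else R.T@np.array([0,0,1.]); o=-R.T@t
    return o+d*(z-o[2])/d[2]
def mask(im,lo,hi,box=None):
    m=cv2.inRange(cv2.cvtColor(im,cv2.COLOR_RGB2HSV),np.array(lo),np.array(hi))
    if box is not None:
        k=np.zeros_like(m);u0,v0,u1,v1=box;k[v0:v1,u0:u1]=1;m*=k
    return m
def blob(m):
    n,l,s,ce=cv2.connectedComponentsWithStats(m); i=1+np.argmax(s[1:,4]); v,u=np.nonzero(l==i); return u,v
def axis(P):
    P=np.array(P)[:,:2]; c=P.mean(0); w,V=np.linalg.eigh(np.cov((P-c).T)); return c,np.degrees(np.arctan2(V[1,1],V[0,1])),4*np.sqrt(w)/1.1547
E
python3 - <<'E'
from h import *
c=cam('top'); im=c['image']
def P(a,b,z,o=(230,175),s=5.9): return np.round(plane(c,o[0]+a/s-.4,o[1]+b/s-.4,z)[:2],4)
print('hubcap',P(177,271,.124),'slot',P(485,281,.05),'ptr',P(500,362,.05),'mark',P(590,371,.055))
print('base corners',P(697,85,.01),P(745,345,.04),'plate R edge',P(578,190,.05),P(606,318,.05))
# block top
u,v=blob(mask(im,(8,50,90),(25,200,255),(285,190,335,218))); print('block',len(u),axis([plane(c,a,b,.085) for a,b in zip(u,v)]))
u,v=blob(mask(im,(100,120,40),(125,255,255),(302,217,322,230))); print('slot',len(u),axis([plane(c,a,b,.05) for a,b in zip(u,v)]))
u,v=blob(mask(im,(20,150,120),(35,255,255),(245,200,275,222))); print('yspoke',len(u),axis([plane(c,a,b,.105) for a,b in zip(u,v)]))
u,v=blob(mask(im,(0,0,0),(180,255,45),(235,195,285,245))); print('rim',len(u),[np.round(plane(c,a,b,.105)[:2],3) for a,b in ((u.min(),v.mean()),(u.max()+.5,v.mean()),(u.mean(),v.min()),(u.mean(),v.max()))])
u,v=blob(mask(im,(3,170,150),(14,255,255),(430,195,455,230))); print('fin',len(u),axis([plane(c,a,b,.124) for a,b in zip(u,v)]))
print('armtip',P(123,52,.086,(410,180),4),'armroot',P(122,100,.086,(410,180),4),'flange',P(110,136,.044,(410,180),4))
print('standtop', P(75,78,.04,(410,180),4),P(150,78,.04,(410,180),4),P(75,190,.04,(410,180),4))
s=cam('scene')
def pick(c,lo,hi,box):
    u,v=blob(mask(c['image'],lo,hi,box)); return u.mean(),v.mean()
def tri(a,b):
    (o1,d1),(o2,d2)=ray(c,*a),ray(s,*b); A=np.c_[d1,-d2]; x=np.linalg.lstsq(A,o2-o1,rcond=None)[0]; p,q=o1+d1*x[0],o2+d2*x[1]; return np.round((p+q)/2,4),np.round(np.linalg.norm(p-q),4)
print('fin tri',tri(pick(c,(3,170,150),(14,255,255),(430,195,455,230)),pick(s,(3,170,150),(14,255,255),(425,240,455,275))))
print('red',tri(pick(c,(0,150,120),(4,255,255),(320,230,340,245)),pick(s,(0,150,120),(4,255,255),(300,235,325,252))))
print('ptr',tri(pick(c,(20,150,100),(35,255,255),(305,225,325,240)),pick(s,(20,150,100),(35,255,255),(290,228,312,242))))
for n,lo,hi,b,z in(('jar',(0,150,100),(5,255,255),(180,215,225,250),.092),('tape',(18,120,100),(30,255,255),(180,185,215,212),.06)):
    u,v=blob(mask(im,lo,hi,b)); print(n,plane(c,u.mean(),v.mean(),z)[:2])
E
```

```text
hubcap [0.4939 0.1832] slot [0.4888 0.023 ] ptr [0.4438 0.0157] mark [ 0.4375 -0.0338]
base corners [ 0.6017 -0.1025] [ 0.45   -0.1214] plate R edge [ 0.5383 -0.0303] [ 0.4666 -0.0437]
block 672 (array([0.56001831, 0.04092746]), np.float64(86.6207105732399), array([0.06548414, 0.11913161]))
slot 48 (array([0.48787195, 0.02232461]), np.float64(100.27191601554782), array([0.01194785, 0.04480947]))
yspoke 27 (array([0.52528846, 0.19153171]), np.float64(-169.59202289674636), array([0.00812152, 0.03290877]))
rim 427 [array([0.493, 0.244]), array([0.49 , 0.124]), array([0.55 , 0.183]), array([0.434, 0.183])]
fin 82 (array([ 0.50567127, -0.38959023]), np.float64(178.19029970668763), array([0.02127094, 0.03835689]))
armtip [ 0.5716 -0.3933] armroot [ 0.5328 -0.3899] flange [ 0.5072 -0.392 ]
standtop [ 0.5566 -0.3674] [ 0.555  -0.4299] [ 0.4636 -0.3614]
fin tri (array([ 0.507 , -0.3946,  0.1111]), np.float64(0.0013))
red (array([ 0.4366, -0.0334,  0.0482]), np.float64(0.0004))
ptr (array([0.449, 0.016, 0.048]), np.float64(0.0017))
jar [0.46304314 0.39048838]
tape [0.57227963 0.41093517]
```

```bash
cat >> h.py <<'E'
from scipy.spatial.transform import Rotation as Ro
def go(x,y,z,yaw):
    """tool-frame shift/turn from measured pose to TCP (x,y,z), tool down, tool y at yaw deg"""
    s=env.get_state(); q=s['orientation']; R=Ro.from_quat([q[1],q[2],q[3],q[0]]).as_matrix()
    a=np.radians(yaw); Y=np.array([np.cos(a),np.sin(a),0]); Z=np.array([0,0,-1.]); T=np.c_[np.cross(Y,Z),Y,Z]
    print('tcp',np.round(s['tcp_pos'],4),'yawy',np.round(np.degrees(np.arctan2(R[1,1],R[0,1])),2),'tilt',np.round(R[:2,2],4),'j',np.round(s['joint_pos'],2))
    print('delta',np.round(R.T@(np.array([x,y,z])-s['tcp_pos']),4),np.round(Ro.from_matrix(R.T@T).as_rotvec(),4))
E
R='[-0.417,-0.356,0,0,0,-0.234]'
python3 nudge.py '[[-0.417,-0.356,-0.03,0,0,-0.234],[-0.417,-0.356,-0.03,0,0,-0.234],[-0.417,-0.356,-0.03,0,0,-0.234],[-0.417,-0.356,-0.03,0,0,-0.234],[-0.417,-0.356,-0.03,0,0,-0.234],[-0.417,-0.356,-0.03,0,0,-0.234],[-0.417,-0.356,-0.03,0,0,-0.234],[-0.417,-0.356,-0.03,0,0,-0.234]]' 0.085
python3 - <<'E'
from h import *
c=cam('wrist','w1.png'); print(np.round(c['K'],1).tolist(),np.round(c['R'],3).tolist(),np.round(-np.array(c['R']).T@c['t'],3))
go(.5065,-.392,.25,88)
E
```

```text
clock: 1.2
tcp_pos: [0.4322, 0.1412, 0.2807]
orientation: [0.0, 0.017, 1.0, 0.0]
wrist_force: [1.4, -0.4, -0.5]
finger_gap: 0.085
grip_force: 0.0
[[309.7, 0.0, 318.4], [0.0, 309.7, 201.7], [0.0, 0.0, 1.0]] [[0.035, 0.999, 0.001], [0.963, -0.035, 0.269], [0.268, -0.008, -0.963]] [0.365 0.143 0.402]
tcp [0.4367 0.1356 0.2809] yawy 87.61 tilt [ 0.0042 -0.0038] j [ 0.13  0.07 -0.18  1.31 -0.    0.17]
delta [-0.0916 -0.5241  0.0332] [-0.0037  0.0043 -0.0068]
```

View pics/w1.png

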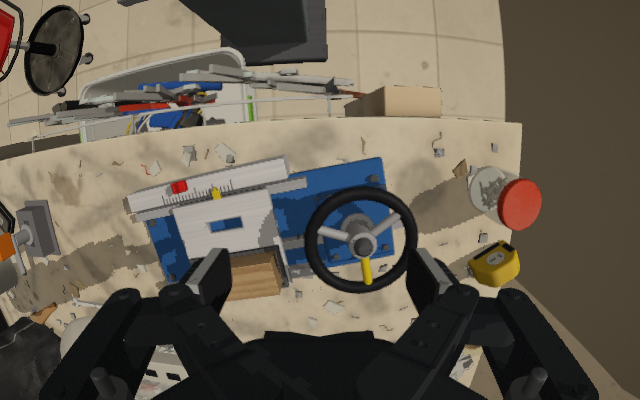

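The wrist view shows the wheel hub at (361,242), the slot at (226,224), the pointer at (216,192) and the red mark at (179,187). I'll measure them with the arm at rest, then move on to the key.

Run:
```python
from h import *
c=cam('wrist'); c=cam('wrist'); im=c['image']
def W(u,v,z): return np.array([fish(c,a,b,z) for a,b in zip(u,v)])
u,v=blob(mask(im,(100,100,30),(125,255,255),(205,212,247,236))); print('slot',len(u),u.mean(),v.mean(),axis(W(u,v,.05)))
m=mask(im,(0,0,0),(180,255,40),(300,180,425,300))
u,v=blob(m); k=v<255
e=cv2.fitEllipse(cv2.convexHull(np.c_[u,v].astype(np.int32))); print(e)
h=cv2.convexHull(np.c_[u,v].astype(np.int32))[:,0]; p=W(h[:,0],h[:,1],.105)[:,:2]
A=np.c_[2*p,np.ones(len(p))]; x=np.linalg.lstsq(A,(p**2).sum(1),rcond=None)[0]; print('wheel',x[:2],'r',np.sqrt(x[2]+x[:2]@x[:2]))
u,v=blob(mask(im,(20,150,100),(35,255,255),(350,245,380,290))); print('spoke',axis(W(u,v,.105)))
u,v=blob(mask(im,(20,150,100),(35,255,255),(205,180,228,202))); p=W(u,v,.05); print('ptr',len(u),u.mean(),v.mean(),p.mean(0),p[:,0].min(),p[p[:,0]<p[:,0].min()+.003].mean(0))
u,v=blob(mask(im,(0,150,80),(5,255,255),(165,175,195,200))); print('mark',len(u),u.mean(),v.mean(),u.min(),u.max(),v.min(),v.max(),[W(u,v,z).mean(0)[:2] for z in(.05,.06)])
go(.5065,-.392,.25,88)
```

```text
slot 288 228.04166666666666 222.76041666666666 (array([0.48836156, 0.02355673]), np.float64(98.34135160692969), array([0.01195503, 0.04181942]))
((370.82000732421875, 244.18067932128906), (111.18981170654297, 134.49949645996094), 131.57237243652344)
wheel [0.50416236 0.1938439 ] r 0.06879198046036666
spoke (array([0.52844084, 0.19020467]), np.float64(-169.5865765092202), array([0.00879961, 0.03323771]))
ptr 81 217.92592592592592 191.91358024691357 [0.44849961 0.01572343 0.05      ] 0.4409709677975423 [0.4425233 0.0147357 0.05     ]
mark 160 180.95 185.325 173 189 179 192 [array([ 0.43749065, -0.03325348]), array([ 0.43550628, -0.02829273])]
tcp [0.4329 0.1404 0.2803] yawy 87.64 tilt [ 0.0001 -0.    ] j [ 0.14  0.07 -0.19  1.31 -0.    0.18]
delta [-0.0955 -0.5289  0.0303] [-0.      0.0001 -0.0063]
```

```bash
python3 nudge.py '[[-0.08,-0.5,0.03,0,0,0],[-0.08,-0.5,0.03,0,0,0],[-0.08,-0.5,0.03,0,0,0],[-0.08,-0.5,0.03,0,0,0],[-0.08,-0.5,0.03,0,0,0],[-0.08,-0.5,0.03,0,0,0],[-0.08,-0.5,0.03,0,0,0],[-0.08,-0.5,0.03,0,0,0]]'; python3 nudge.py '[[0,-0.02,0,0,0,0],[0,-0.02,0,0,0,0],[0,-0.02,0,0,0,0]]'
python3 - <<'E'
from h import *
c=cam('wrist','w2.png'); go(.5065,-.392,.25,88)
E
```

```text
clock: 2.35
tcp_pos: [0.4937, -0.3525, 0.2507]
orientation: [0.0, 0.016, 1.0, 0.0]
wrist_force: [0.3, 0.5, 0.3]
finger_gap: 0.0851
grip_force: 0.0
clock: 2.72
tcp_pos: [0.4926, -0.3702, 0.251]
orientation: [-0.0, 0.016, 1.0, 0.001]
wrist_force: [1.0, 1.1, 0.2]
finger_gap: 0.0852
grip_force: 0.0
tcp [ 0.4927 -0.3701  0.2513] yawy 88.13 tilt [0.     0.0007] j [-0.77  0.4   0.16  1.34  0.   -0.74]
delta [-0.0145 -0.0214  0.0013] [ 0.0007 -0.      0.0023]
```

View pics/w2.png

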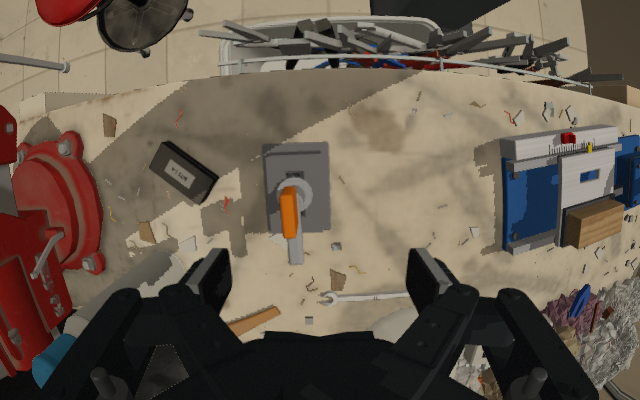

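The wrist view shows the fin at u 282–298, v 187–238, the arm tip at (295,263), the flange around (293,195), and the stand at u 264–329. All clear for grasping.

Run:
```python
from h import *
c=cam('wrist'); im=c['image']
u,v=blob(mask(im,(5,150,120),(16,255,255),(270,175,310,250))); print('fin px',u.min(),u.max(),v.min(),v.max(),len(u))
m=(v>v.max()-6); print('fin +x end',fish(c,u[m].mean(),v.max()+.5,.124)[:2])
for r in(195,205,215,225,235): 
    a=u[v==r]; print(r,fish(c,a.min()-.5,r,.124)[:2],fish(c,a.max()+.5,r,.124)[:2])
g=cv2.cvtColor(im,cv2.COLOR_RGB2HSV)
for r in(245,252,258,261,262,263,264,265,266): print(r,g[r,284:306,2].tolist())
```

```text
fin px 280 297 186 237 762
fin +x end [ 0.52633663 -0.39658082]
195 [ 0.48812525 -0.40146144] [ 0.48856599 -0.38892301]
205 [ 0.49677682 -0.4020311 ] [ 0.4972225  -0.38853972]
215 [ 0.50559172 -0.40263408] [ 0.50603962 -0.38816254]
225 [ 0.51464132 -0.40154332] [ 0.51501505 -0.38864687]
235 [ 0.52385171 -0.40220003] [ 0.52415275 -0.39088809]
245 [171, 171, 171, 144, 101, 123, 136, 137, 137, 137, 137, 137, 137, 138, 142, 143, 143, 142, 136, 165, 174, 174]
252 [174, 173, 172, 152, 106, 108, 133, 137, 138, 138, 138, 136, 137, 136, 139, 143, 143, 141, 140, 133, 122, 113]
258 [174, 172, 171, 162, 138, 91, 120, 132, 136, 138, 138, 136, 135, 135, 137, 140, 143, 142, 144, 140, 158, 172]
261 [170, 167, 165, 149, 93, 81, 110, 129, 135, 138, 139, 137, 135, 135, 136, 139, 142, 142, 142, 141, 159, 174]
262 [169, 168, 166, 152, 105, 116, 115, 130, 136, 138, 141, 140, 137, 137, 138, 140, 143, 141, 140, 147, 163, 174]
263 [169, 169, 168, 163, 150, 151, 122, 121, 126, 126, 127, 127, 124, 123, 127, 133, 135, 141, 139, 157, 169, 174]
264 [170, 169, 170, 170, 169, 168, 146, 133, 134, 139, 139, 138, 137, 134, 138, 143, 144, 152, 152, 168, 174, 174]
265 [171, 171, 172, 172, 171, 170, 170, 160, 163, 172, 173, 174, 174, 175, 175, 175, 174, 174, 174, 174, 174, 174]
266 [172, 173, 174, 174, 173, 172, 171, 171, 171, 172, 173, 174, 175, 175, 175, 175, 174, 174, 173, 173, 174, 174]
```

```bash
python3 - <<'E'
from h import *
go(.5065,-.3955,.111,89)
E
python3 nudge.py '[[-0.013,-0.026,0.05,0,0,-0.015],[-0.013,-0.026,0.1,0,0,-0.015],[-0.013,-0.026,0.14,0,0,-0.015],[-0.013,-0.026,0.14,0,0,-0.015],[-0.013,-0.026,0.14,0,0,-0.015]]' 0.05
python3 - <<'E'
from h import *
go(.5065,-.3955,.111,89)
E
```

```text
tcp [ 0.4927 -0.3703  0.2515] yawy 88.14 tilt [0.0002 0.0002] j [-0.77  0.4   0.16  1.34  0.   -0.74]
delta [-0.0146 -0.0248  0.1405] [ 0.0002  0.0002 -0.0151]
clock: 3.45
tcp_pos: [0.5054, -0.3986, 0.113]
orientation: [0.001, 0.009, 1.0, -0.001]
wrist_force: [0.0, 0.3, 1.2]
finger_gap: 0.0498
grip_force: 0.0
tcp [ 0.5054 -0.3986  0.113 ] yawy 88.92 tilt [ 0.0017 -0.0015] j [-0.79  0.51 -0.    1.05  0.   -0.77]
delta [-0.0011  0.0031  0.002 ] [-0.0015  0.0017 -0.0014]
```

```bash
python3 nudge.py '[[-0.001,0.002,0.001,0,0,0],[-0.001,0.002,0.001,0,0,0]]' - ; python3 nudge.py '[[0,0,0,0,0,0],[0,0,0,0,0,0],[0,0,0,0,0,0],[0,0,0,0,0,0]]' 0.0 60
python3 nudge.py '[[0,0,-0.03,0,0,0],[0,0,-0.06,0,0,0],[0,0,-0.1,0,0,0],[0,0,-0.13,0,0,0],[0,0,-0.13,0,0,0]]'
python3 - <<'E'
from h import *
c=cam('wrist','w3.png'); go(.488,.0235,.24,10)
E
```

```text
clock: 3.7
tcp_pos: [0.5063, -0.3971, 0.1117]
orientation: [0.001, 0.01, 1.0, -0.001]
wrist_force: [0.1, -0.2, -0.5]
finger_gap: 0.05
grip_force: 0.0
clock: 4.2
tcp_pos: [0.5055, -0.3969, 0.1102]
orientation: [0.0, 0.01, 1.0, -0.0]
wrist_force: [-1.2, 0.9, 4.0]
finger_gap: 0.0113
grip_force: 59.0
clock: 4.82
tcp_pos: [0.5064, -0.3976, 0.242]
orientation: [0.002, 0.01, 1.0, -0.001]
wrist_force: [0.3, 0.6, -1.5]
finger_gap: 0.0115
grip_force: 58.8
tcp [ 0.5057 -0.397   0.2399] yawy 88.86 tilt [ 0.0009 -0.0007] j [-0.79  0.45  0.22  1.34  0.   -0.77]
delta [ 2.610e-02  4.201e-01 -4.000e-04] [-0.0000e+00  1.2000e-03  1.3764e+00]
```

View pics/w3.png

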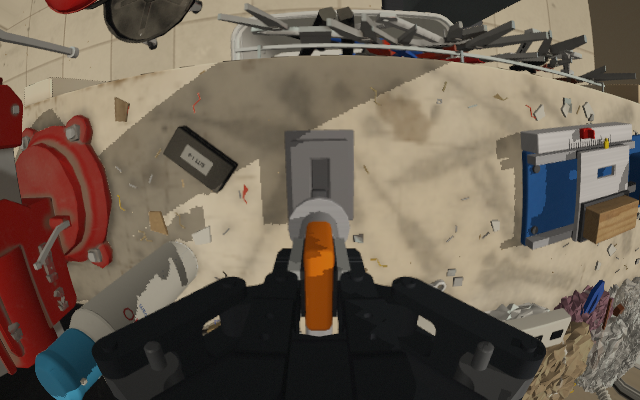

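The key is held: fin at u 304–334, v 220–330, with the flange's near edge at about (320,198). I'll measure the key's offset in the tool frame from the flange edge.

Run:
```python
from h import *
c=cam('wrist'); im=c['image']; s=env.get_state(); T=s['tcp_pos']; print(T)
g=cv2.cvtColor(im,cv2.COLOR_RGB2HSV)
print('col320 v',list(zip(range(186,226),g[186:226,320,2].tolist(),g[186:226,320,1].tolist())))
for r in(208,214,220): print(r,list(zip(range(284,360),g[r,284:360,2].tolist())))
for z in(-.0702,-.066):
    print(z,[np.round((fish(c,u,v,T[2]+z)-T)[:2],4) for u,v in((320,197),(320,198),(320,199),(320,200))])
u,v=blob(mask(im,(5,150,80),(16,255,255),(295,200,345,340))); k=(v<v.min()+5)
print(v.min(),v.max(),u[k].mean(),[np.round((fish(c,u[k].mean(),v.min(),T[2]+z)-T)[:2],4) for z in(.014,-.024)],np.round((fish(c,320,v.max()+.5,T[2]+.014)-T)[:2],4))
```

```text
[ 0.50519228 -0.39646846  0.23848171]
col320 v [(186, 67, 19), (187, 67, 19), (188, 63, 16), (189, 48, 16), (190, 51, 15), (191, 64, 8), (192, 71, 11), (193, 74, 14), (194, 72, 11), (195, 73, 10), (196, 80, 13), (197, 94, 14), (198, 129, 14), (199, 153, 15), (200, 147, 17), (201, 146, 16), (202, 146, 17), (203, 144, 14), (204, 144, 16), (205, 144, 16), (206, 147, 17), (207, 148, 17), (208, 148, 16), (209, 148, 17), (210, 143, 16), (211, 126, 16), (212, 100, 18), (213, 96, 16), (214, 97, 16), (215, 97, 16), (216, 97, 16), (217, 97, 16), (218, 98, 18), (219, 99, 18), (220, 104, 49), (221, 118, 123), (222, 136, 233), (223, 136, 234), (224, 136, 240), (225, 138, 233)]
208 [(284, 104), (285, 105), (286, 79), (287, 69), (288, 66), (289, 67), (290, 68), (291, 76), (292, 99), (293, 101), (294, 95), (295, 106), (296, 138), (297, 148), (298, 150), (299, 149), (300, 148), (301, 148), (302, 148), (303, 149), (304, 149), (305, 149), (306, 149), (307, 149), (308, 148), (309, 148), (310, 149), (311, 149), (312, 148), (313, 147), (314, 148), (315, 148), (316, 148), (317, 149), (318, 148), (319, 148)
[... 1902 characters left out ...]
9, 114), (330, 115), (331, 115), (332, 116), (333, 115), (334, 120), (335, 133), (336, 146), (337, 146), (338, 147), (339, 147), (340, 147), (341, 147), (342, 146), (343, 146), (344, 146), (345, 146), (346, 146), (347, 148), (348, 133), (349, 113), (350, 104), (351, 110), (352, 127), (353, 153), (354, 153), (355, 153), (356, 153), (357, 154), (358, 154), (359, 156)]
-0.0702 [array([-0.0157,  0.0007]), array([-0.015 ,  0.0007]), array([-0.0143,  0.0007]), array([-0.0137,  0.0007])]
-0.066 [array([-0.0168,  0.0007]), array([-0.0161,  0.0007]), array([-0.0155,  0.0007]), array([-0.0148,  0.0007])]
222 329 318.3207547169811 [array([-0.0282, -0.0001]), array([-0.0149, -0.0004])] [ 0.0224 -0.0004]
```

```bash
python3 nudge.py '[[0.026,0.42,0,0,0,1.38],[0.026,0.42,0,0,0,1.38],[0.026,0.42,0,0,0,1.38],[0.026,0.42,0,0,0,1.38],[0.026,0.42,0,0,0,1.38],[0.026,0.42,0,0,0,1.38],[0.026,0.42,0,0,0,1.38],[0.026,0.42,0,0,0,1.38]]'
python3 - <<'E'
from h import *
go(.488,.0235,.19,10)
E
```

```text
clock: 5.92
tcp_pos: [0.4858, 0.0271, 0.2377]
orientation: [-0.002, 0.644, 0.765, -0.001]
wrist_force: [0.6, 0.2, -1.6]
finger_gap: 0.0116
grip_force: 59.4
tcp [0.4858 0.0271 0.2377] yawy 9.81 tilt [-0.0042  0.0012] j [-0.11  0.15 -0.2   1.22  0.    1.29]
delta [-0.004   0.0018  0.0477] [-0.0039 -0.0019 -0.0034]
```

```bash
python3 - <<'E'
from h import *
go(.4877,.0274,.152,9.8)
E
python3 nudge.py '[[0,0.002,0.04,-0.003,-0.002,0],[0,0.002,0.085,-0.003,-0.002,0],[0,0.002,0.085,-0.003,-0.002,0],[0,0.002,0.085,-0.003,-0.002,0]]'
python3 - <<'E'
from h import *
c=cam('wrist','w4.png'); t=cam('top','t4.png'); s=cam('scene','s4.png')
go(.4877,.0274,.152,9.8)
a=cv2.imread('pics/w4.png')[100:400,160:480]; b=cv2.resize(cv2.imread('pics/t4.png')[190:250,280:350],None,fx=5,fy=5,interpolation=2)
d=cv2.resize(cv2.imread('pics/s4.png')[190:256,262:342],None,fx=4.5,fy=4.5,interpolation=2)
C=np.zeros((600,760,3),np.uint8);C[:300,:320]=a;C[:300,330:680]=b;C[302:302+d.shape[0],:d.shape[1]]=d[:298]
cv2.imwrite('pics/c4.png',C)
E
```

```text
tcp [0.4858 0.0271 0.2377] yawy 9.81 tilt [-0.0042  0.0012] j [-0.11  0.15 -0.2   1.22  0.    1.29]
delta [-0.0002  0.0023  0.0857] [-0.0039 -0.0019  0.0001]
clock: 6.42
tcp_pos: [0.4897, 0.024, 0.1551]
orientation: [0.001, 0.644, 0.765, 0.0]
wrist_force: [0.8, 0.3, -1.2]
finger_gap: 0.011
grip_force: 59.5
tcp [0.4911 0.0238 0.1566] yawy 9.78 tilt [ 0.0064 -0.0017] j [-0.11  0.2  -0.35  1.02 -0.    1.29]
delta [ 0.0042 -0.0027  0.0045] [ 0.006   0.0027 -0.0003]
```

View pics/c4.png

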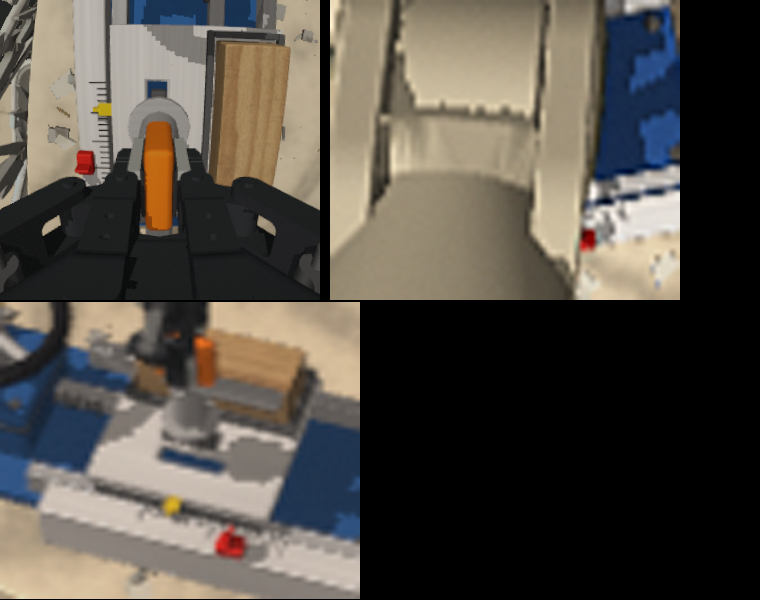

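The wrist crop (offset 160,100) shows the slot's +y end at u 146–168, v 79, centred laterally with the flange (u 128–190). The scene crop shows the key above the slot, clear of the block. Next I'll measure the remaining offset along the slot.

```bash
python3 nudge.py '[[0,0,0,0,0,0],[0,0,0,0,0,0]]'
python3 - <<'E'
from h import *
c=cam('wrist'); im=c['image']; s=env.get_state(); T=s['tcp_pos']
print('tcp',T); g=cv2.cvtColor(im,cv2.COLOR_RGB2HSV)
m=mask(im,(100,90,20),(125,255,255),(295,170,340,215)); u,v=blob(m); print('slot px',u.min(),u.max(),v.min(),v.max(),len(u))
for r in range(v.min(),v.max()+1,3): print(r,u[v==r].min(),u[v==r].max())
print('col317',list(zip(range(174,225),g[174:225,317,2].tolist())))
for r in(206,212,218): print(r,[ (k+280,x) for k,x in enumerate(g[r,280:360,2].tolist())])
e=(u[v==v.min()+3].min()+u[v==v.min()+3].max())/2
print('slot end', fish(c,e,v.min()-.5,.05)[:2])
for vv in (195,196,197,198,199,200): print(vv, fish(c,318,vv,T[2]-.0702)[:2])
go(.4877,.0274,.152,9.8)
E
```

```text
clock: 6.82
tcp_pos: [0.4902, 0.024, 0.1556]
orientation: [0.002, 0.644, 0.765, 0.001]
wrist_force: [-0.1, -0.1, -1.4]
finger_gap: 0.0111
grip_force: 59.5
tcp [0.49003053 0.02399712 0.15541362]
slot px 307 325 181 197 189
181 307 324
184 307 325
187 307 325
190 307 311
193 307 310
196 307 310
col317 [(174, 178), (175, 179), (176, 178), (177, 177), (178, 170), (179, 143), (180, 103), (181, 85), (182, 83), (183, 82), (184, 82), (185, 83), (186, 83), (187, 82), (188, 77), (189, 56), (190, 58), (191, 73), (192, 79), (193, 77), (194, 74), (195, 75), (196, 101), (197, 112), (198, 135), (199, 152), (200, 146), (201, 145), (202, 146), (203, 144), (204, 142), (205, 143), (206, 146), (207, 147), (208, 147), (209, 148), (210, 144), (211, 135), (212, 118), (213, 115), (214, 115), (215, 115), (216, 115), (217, 115), (218, 114), (219, 114), (220, 120), (221, 139), (222, 160), (223, 160), (224, 160)]
206 [(280, 179), (281, 179), (282, 179), (283, 178), (284, 179), (285, 179), (286, 180), (287, 180), (288, 180), (289, 179), (290, 179), (291, 181), (292, 182), (293, 182), (294, 181), (295, 171), (296
[... 2350 characters left out ...]
, 97), (332, 99), (333, 116), (334, 136), (335, 144), (336, 143), (337, 144), (338, 143), (339, 143), (340, 143), (341, 143), (342, 142), (343, 142), (344, 142), (345, 142), (346, 141), (347, 139), (348, 154), (349, 172), (350, 179), (351, 180), (352, 181), (353, 181), (354, 180), (355, 180), (356, 179), (357, 179), (358, 176), (359, 177)]
slot end [0.48626901 0.04438027]
195 [0.48799762 0.04246857]
196 [0.48810919 0.04181824]
197 [0.48822094 0.04116683]
198 [0.48833288 0.04051431]
199 [0.48844501 0.03986066]
200 [0.48855734 0.03920587]
tcp [0.49   0.024  0.1554] yawy 9.79 tilt [ 0.0042 -0.0015] j [-0.11  0.2  -0.35  1.02 -0.    1.29]
delta [ 0.0038 -0.0017  0.0034] [ 0.0039  0.0022 -0.0001]
```

```bash
python3 nudge.py '[[0,-0.001,0.005,0.004,0.002,0],[0,-0.001,0.01,0.004,0.002,0],[0,-0.001,0.015,0.004,0.002,0],[0,-0.001,0.018,0.004,0.002,0],[0,-0.001,0.02,0.004,0.002,0],[0,-0.001,0.02,0.004,0.002,0]]'
python3 - <<'E'
from h import *
go(.4890,.0238,.1202,9.8); print(env.get_state()['wrist_force'])
E
```

```text
clock: 7.62
tcp_pos: [0.4888, 0.0239, 0.1348]
orientation: [-0.0, 0.644, 0.765, -0.0]
wrist_force: [-0.2, -0.1, -1.1]
finger_gap: 0.0113
grip_force: 59.5
tcp [0.4888 0.0239 0.1348] yawy 9.8 tilt [-0.0012 -0.    ] j [-0.12  0.22 -0.38  0.97 -0.    1.28]
delta [-0.0001  0.0002  0.0146] [-0.0012 -0.0002 -0.0001]
[-0.24261839 -0.0904306  -1.13386   ]
```

Head has entered without contact. Lowering until the flange sits.

```bash
python3 nudge.py '[[0,0,0.004,0,0,0],[0,0,0.008,0,0,0],[0,0,0.011,0,0,0],[0,0,0.013,0,0,0],[0,0,0.0145,0,0,0],[0,0,0.0155,0,0,0],[0,0,0.0155,0,0,0]]'
python3 - <<'E'
from h import *
go(.4890,.0238,.1202,9.8); print(env.get_state()['wrist_force'])
E
```

```text
clock: 8.5
tcp_pos: [0.4888, 0.0239, 0.1202]
orientation: [-0.0, 0.644, 0.765, -0.0]
wrist_force: [-3.5, 0.5, 4.8]
finger_gap: 0.0114
grip_force: 60.6
tcp [0.4888 0.0239 0.1202] yawy 9.8 tilt [-0.0005 -0.0002] j [-0.12  0.23 -0.4   0.94 -0.    1.28]
delta [-0.0001  0.0001 -0.    ] [-0.0005  0.0001  0.    ]
[-3.45133216  0.4583043   4.77343073]
```

```bash
python3 nudge.py '[[0,-0.0005,-0.0003,0,0,-0.18],[-0.0002,-0.001,-0.0003,0,0,-0.36],[-0.0004,-0.0015,-0.0003,0,0,-0.54],[-0.0007,-0.002,-0.0003,0,0,-0.72],[-0.0011,-0.0023,-0.0003,0,0,-0.9],[-0.0016,-0.0026,-0.0003,0,0,-1.08],[-0.0021,-0.0029,-0.0003,0,0,-1.26],[-0.0025,-0.003,-0.0003,0,0,-1.4]]'; python3 nudge.py '[[-0.0005,0,0,0,0,-0.17],[-0.0005,0,0,0,0,-0.17],[-0.0005,0,0,0,0,-0.17]]';python3 - <<'E'
from h import *
go(.4890,.0238,.1202,99.8); print(env.get_state()['wrist_force'])
c=cam('wrist','w5.png'); cam('scene','s5.png')
a=cv2.imread('pics/w5.png')[60:400,60:560]
d=cv2.resize(cv2.imread('pics/s5.png')[190:256,262:342],None,fx=3.5,fy=3.5,interpolation=2)
C=np.zeros((580,500,3),np.uint8);C[:340]=a;C[345:345+d.shape[0],:d.shape[1]]=d[:235]
cv2.imwrite('pics/c5.png',C)
E
```

```text
clock: 9.5
tcp_pos: [0.4871, 0.0206, 0.1202]
orientation: [0.0, -0.002, 1.0, -0.0]
wrist_force: [-0.0, -1.4, -0.2]
finger_gap: 0.0113
grip_force: 59.8
clock: 9.88
tcp_pos: [0.4874, 0.0208, 0.1202]
orientation: [0.0, -0.084, 0.996, -0.0]
wrist_force: [1.7, -0.8, 2.3]
finger_gap: 0.0112
grip_force: 60.0
tcp [0.4874 0.0208 0.1202] yawy 99.59 tilt [ 0.0005 -0.0003] j [-0.12  0.23 -0.41  0.93 -0.   -0.29]
delta [-0.0021  0.0027 -0.    ] [-0.0004  0.0004 -0.0036]
[ 1.70718975 -0.79826695  2.28203794]
```

View pics/c5.png

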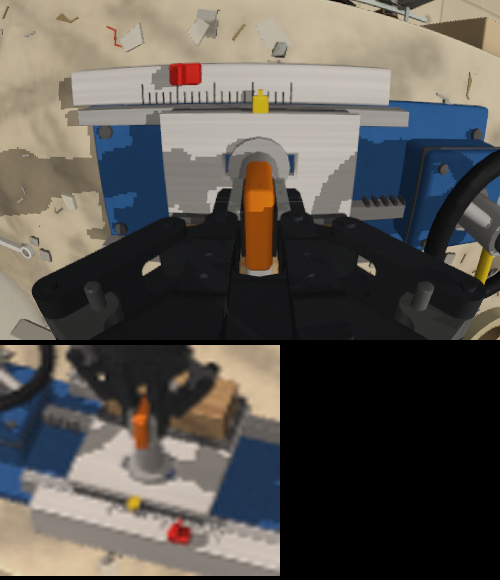

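The key is seated and turned: slot ends show evenly on both sides of the flange at crop (228–298,160), and the arm points away over the block. The pointer is at (260,103) and the mark at (185,73). Release, lift and re-measure.

```bash
python3 nudge.py '[[0,0,0,0,0,0],[0,0,0,0,0,0],[0,0,0,0,0,0]]' 0.045; python3 nudge.py '[[0,0,-0.03,0,0,0],[0,0,-0.07,0,0,0],[0.02,0,-0.13,0,0,0],[0.04,0.02,-0.16,0,0,0],[0.04,0.04,-0.16,0,0,0],[0.04,0.06,-0.16,0,0,0],[0.04,0.06,-0.16,0,0,0],[0.04,0.06,-0.16,0,0,0]]'
python3 - <<'E'
from h import *
c=cam('wrist','w6.png'); go(.5,.24,.2,250)
E
```

```text
clock: 10.35
tcp_pos: [0.4865, 0.021, 0.1195]
orientation: [-0.001, -0.085, 0.996, 0.0]
wrist_force: [-0.1, -0.9, 0.1]
finger_gap: 0.0445
grip_force: 0.0
clock: 11.35
tcp_pos: [0.4374, 0.073, 0.2796]
orientation: [-0.001, -0.085, 0.996, -0.0]
wrist_force: [0.4, 0.0, 0.9]
finger_gap: 0.0452
grip_force: 0.0
tcp [0.4374 0.0729 0.2796] yawy 99.74 tilt [-0.0012 -0.0003] j [-0.02  0.05 -0.21  1.31 -0.   -0.19]
delta [-0.09    0.1542  0.0794] [ 1.6000e-03 -6.0000e-04 -2.6226e+00]
```

View pics/w6.png

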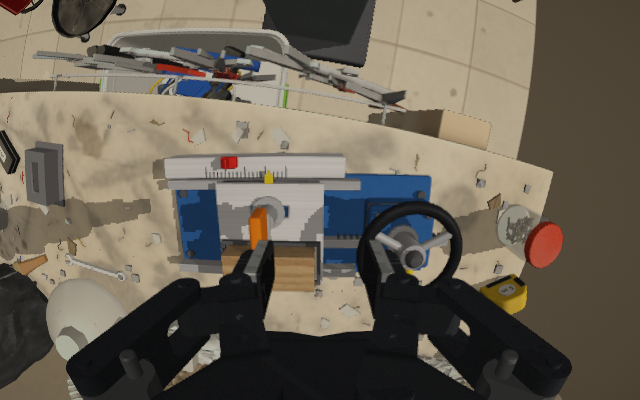

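The key stands upright in the slot with its fin at (258,222) and the slot end visible at (286,212). The pointer is at (269,178), the mark at (229,162) and the wheel at about (410,246), partly hidden by a finger at (390,270).

```bash
cat >> h.py <<'E'
def wheel(c,box,c0=(.493,.183)):
    m=mask(c['image'],(0,0,0),(180,255,50),box); v,u=np.nonzero(m); p=np.array([fish(c,a,b,.105)[:2] for a,b in zip(u,v)]); x=np.array(c0)
    for _ in range(15):
        d=p-x; r=np.hypot(*d.T); k=abs(r-.054)<.010; q=p[k]
        # fixed-radius Gauss-Newton on centre
        n=(q-x)/np.hypot(*(q-x).T)[:,None]; x=x+np.linalg.lstsq(n,np.hypot(*(q-x).T)-.054,rcond=None)[0]
    return x,k.sum(),np.std(r[k]),np.mean(r[k])
E
python3 - <<'E'
from h import *
c=cam('wrist'); im=c['image']
print('wheel',wheel(c,(400,195,470,262)),wheel(c,(355,195,470,250)))
def W(u,v,z): return np.array([fish(c,a,b,z) for a,b in zip(u,v)])
u,v=blob(mask(im,(20,150,100),(35,255,255),(255,165,285,190))); P=W(u,v,.05).mean(0)
u,v=blob(mask(im,(0,150,80),(5,255,255),(215,150,245,175))); M=W(u,v,.052).mean(0)
a=np.radians(9.8); by=np.array([-np.sin(a),np.cos(a),0]); print('P',P,'M',M,'dist',(P-M)@by)
u,v=blob(mask(im,(5,150,80),(16,255,255),(245,195,275,250))); print('fin',u.min(),u.max(),v.min(),v.max(), axis(W(u,v,.134)))
# rim silhouettes hub cap
t=cam('top'); print('cap top', plane(t,230+177/5.9-.4,175+271/5.9-.4,.124))
tm=mask(t['image'],(0,0,0),(180,255,45),(235,195,285,245)); vv,uu=np.nonzero(tm); p=np.array([plane(t,x,y,.105)[:2] for x,y in zip(uu,vv)]); print(len(p))
x=np.array([.493,.183])
for _ in range(15):
    r=np.hypot(*(p-x).T); q=p[abs(r-.054)<.01]; n=(q-x)/np.hypot(*(q-x).T)[:,None]; x=x+np.linalg.lstsq(n,np.hypot(*(q-x).T)-.054,rcond=None)[0]
print('top wheel',x,len(q),np.hypot(*(q-x).T).mean())
go(.5,.24,.2,250)
E
```

```text
wheel (array([0.49417455, 0.18502461]), np.int64(1148), np.float64(0.0040056627543174385), np.float64(0.054003622865084554)) (array([0.49388478, 0.18415248]), np.int64(1769), np.float64(0.004187238141571713), np.float64(0.05415198635732394))
P [0.44955102 0.01530623 0.05      ] M [ 0.43762615 -0.0335591   0.052     ] dist 0.04612255713448265
fin 249 267 208 249 (array([0.47786626, 0.0223328 ]), np.float64(176.79953168053638), array([0.01536647, 0.03619029]))
cap top [0.49390903 0.18324625 0.124     ]
41
top wheel [0.49479357 0.1814606 ] 25 0.05399786325050949
tcp [0.4375 0.0727 0.2795] yawy 99.7 tilt [-0.0014 -0.0002] j [-0.02  0.05 -0.21  1.31 -0.   -0.19]
delta [-0.0899  0.1543  0.0794] [ 1.8000e-03 -5.0000e-04 -2.6232e+00]
```

```bash
python3 nudge.py '[[0,0.05,0,0,0,-0.18],[-0.04,0.1,0.02,0,0,-0.36],[-0.09,0.15,0.05,0,0,-0.54],[-0.09,0.15,0.05,0,0,-0.72],[-0.09,0.15,0.05,0,0,-0.9],[-0.09,0.15,0.05,0,0,-1.08],[-0.09,0.15,0.05,0,0,-1.26],[-0.09,0.15,0.05,0,0,-1.44]]' 0.04; python3 nudge.py '[[0,0,0,0,0,-0.18],[0,0,0,0,0,-0.36],[0,0,0,0,0,-0.54],[0,0,0,0,0,-0.72],[0,0,0,0,0,-0.9],[0,0,0,0,0,-1.08],[0,0,0,0,0,-1.18],[0,0,0,0,0,-1.18]]'
python3 - <<'E'
from h import *
go(.5125,.2347,.11,250)
E
```

```text
clock: 12.5
tcp_pos: [0.5009, 0.2358, 0.2293]
orientation: [0.001, 0.723, -0.691, -0.0]
wrist_force: [0.4, 0.8, -0.3]
finger_gap: 0.0399
grip_force: 0.0
clock: 13.5
tcp_pos: [0.5009, 0.2358, 0.2294]
orientation: [0.0, 0.984, -0.176, -0.001]
wrist_force: [-0.1, 1.0, 0.0]
finger_gap: 0.04
grip_force: 0.0
tcp [0.5009 0.2358 0.2294] yawy -110.25 tilt [-0.0014 -0.0003] j [ 0.29  0.28 -0.06  1.23  0.   -2.49]
delta [ 0.0114 -0.0031  0.1194] [ 0.0007  0.0012 -0.0043]
```

```bash
python3 nudge.py '[[0.011,-0.003,0.04,0,0,0],[0.011,-0.003,0.08,0,0,0],[0.011,-0.003,0.11,0,0,0],[0.011,-0.003,0.119,0,0,0],[0.011,-0.003,0.119,0,0,0],[0.011,-0.003,0.119,0,0,0]]'
python3 - <<'E'
from h import *
go(.5125,.2347,.11,250)
E
python3 nudge.py '[[0,0,0,0,0,0],[0,0,0,0,0,0],[0,0,0,0,0,0]]' 0.0 40
python3 - <<'E'
from h import *
go(.5125,.2347,.11,250); print(env.get_state()['wrist_force'])
c=cam('wrist','w7.png')
E
```

```text
clock: 14.25
tcp_pos: [0.5129, 0.2356, 0.1121]
orientation: [-0.0, 0.985, -0.175, 0.001]
wrist_force: [0.0, 1.4, 0.3]
finger_gap: 0.0402
grip_force: 0.0
tcp [0.5129 0.2356 0.1121] yawy -110.16 tilt [0.0014 0.0006] j [ 0.29  0.37 -0.23  0.97  0.   -2.5 ]
delta [-0.0001  0.001   0.0021] [-0.0011 -0.0011 -0.0028]
clock: 14.62
tcp_pos: [0.5122, 0.2343, 0.112]
orientation: [0.001, 0.985, -0.175, 0.0]
wrist_force: [-2.1, -4.8, 4.5]
finger_gap: 0.0129
grip_force: 38.6
tcp [0.5122 0.2343 0.112 ] yawy -110.2 tilt [ 0.0004 -0.0023] j [ 0.29  0.37 -0.23  0.97 -0.   -2.5 ]
delta [ 0.0002 -0.0005  0.002 ] [ 0.002  -0.0012 -0.0035]
[-2.14115955 -4.77944407  4.51560725]
```

View pics/w7.png

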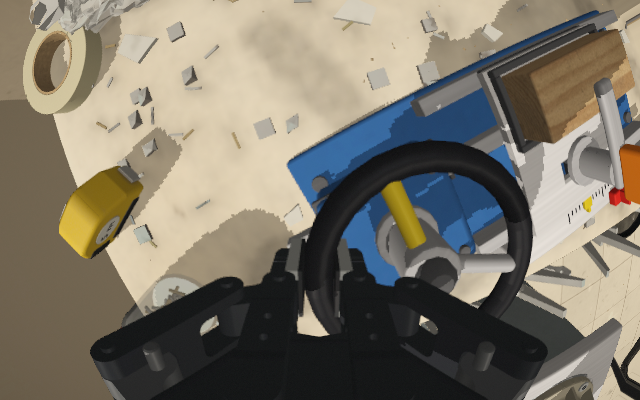

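The rim is gripped at about (322,300) between the yellow and far spokes. Cranking clockwise.

```bash
python3 nudge.py '[[0.0081,0.0006,0,0,0,0.15],[0.016,0.0024,0,0,0,0.3],[0.0235,0.0054,0,0,0,0.45],[0.0305,0.0094,0,0,0,0.6],[0.0368,0.0145,0,0,0,0.75],[0.0423,0.0204,0,0,0,0.9],[0.0468,0.0271,0,0,0,1.05],[0.0503,0.0344,0,0,0,1.2]]'
python3 - <<'E'
from h import *
go(.494,.184,.11,0); s=env.get_state(); d=s['tcp_pos'][:2]-[.494,.184]; print(s['wrist_force'],np.degrees(np.arctan2(d[1],d[0])),np.hypot(*d))
E
```

```text
clock: 15.68
tcp_pos: [0.5464, 0.1858, 0.1119]
orientation: [0.0, 0.713, -0.702, -0.001]
wrist_force: [-5.6, 0.5, 6.8]
finger_gap: 0.013
grip_force: 39.2
tcp [0.5464 0.1858 0.1119] yawy -179.11 tilt [-0.0017  0.0005] j [ 0.19  0.4  -0.19  0.98  0.   -1.4 ]
delta [0.001  0.0524 0.002 ] [-9.000e-04  2.700e-03 -3.126e+00]
[-5.64027193  0.47303448  6.81816813] 2.0204838277193153 0.05242279918243787
```

```bash
python3 nudge.py '[[0.0081,0.0006,0,0,0,0.15],[0.016,0.0024,0,0,0,0.3],[0.0235,0.0054,0,0,0,0.45],[0.0305,0.0094,0,0,0,0.6],[0.0368,0.0145,0,0,0,0.75],[0.0423,0.0204,0,0,0,0.9],[0.0468,0.0271,0,0,0,1.05],[0.0503,0.0344,0,0,0,1.2]]'; python3 nudge.py '[[0.0081,0.0006,0,0,0,0.15],[0.016,0.0024,0,0,0,0.3],[0.0235,0.0054,0,0,0,0.45],[0.0305,0.0094,0,0,0,0.6],[0.0368,0.0145,0,0,0,0.75],[0.0423,0.0204,0,0,0,0.9],[0.0468,0.0271,0,0,0,1.05],[0.0503,0.0344,0,0,0,1.2]]';  python3 - <<'E'
from h import *
go(.494,.184,.11,0); s=env.get_state(); d=s['tcp_pos'][:2]-[.494,.184]; print(s['wrist_force'],np.degrees(np.arctan2(d[1],d[0])),np.hypot(*d))
E
```

```text
clock: 16.68
tcp_pos: [0.514, 0.1353, 0.112]
orientation: [0.0, -0.192, 0.981, 0.001]
wrist_force: [-2.5, 2.3, 3.3]
finger_gap: 0.0131
grip_force: 39.4
clock: 17.68
tcp_pos: [0.4546, 0.1472, 0.112]
orientation: [0.001, 0.396, 0.918, -0.0]
wrist_force: [-0.8, -1.4, 3.7]
finger_gap: 0.0129
grip_force: 39.1
tcp [0.4546 0.1472 0.112 ] yawy 43.33 tilt [ 0.0011 -0.0011] j [ 0.15  0.22 -0.44  0.91 -0.    0.96]
delta [-0.0002  0.0539  0.002 ] [6.000e-04 1.500e-03 7.562e-01]
[-0.78318347 -1.43373731  3.73978365] -136.92695649427796 0.05390804989391915
```

```bash
python3 nudge.py '[[0.0081,0.0006,0,0,0,0.15],[0.016,0.0024,0,0,0,0.3],[0.0235,0.0054,0,0,0,0.45],[0.0305,0.0094,0,0,0,0.6],[0.0368,0.0145,0,0,0,0.75],[0.0423,0.0204,0,0,0,0.9],[0.0439,0.0226,0,0,0,0.95],[0.0439,0.0226,0,0,0,0.95]]';  python3 - <<'E'
from h import *
go(.494,.184,.11,0); s=env.get_state(); d=s['tcp_pos'][:2]-[.494,.184]; print(s['wrist_force'],np.degrees(np.arctan2(d[1],d[0])),np.hypot(*d))
t=cam('top','t8.png');w=cam('wrist','w8.png'); sc=cam('scene','s8.png')
def px(c,lo,hi,box):
    u,v=blob(mask(c['image'],lo,hi,box)); return len(u),u.mean(),v.mean()
a=np.radians(9.8); by=np.array([-np.sin(a),np.cos(a),0])
for n,c,bx in(('top',t,(300,225,350,250)),('scene',sc,(290,225,335,258))):
    try:
        p=px(c,(20,150,100),(35,255,255),bx); m=px(c,(0,150,100),(5,255,255),bx); print(n,p,m,'d',(plane(c,p[1],p[2],.048)-plane(c,m[1],m[2],.048))@by)
    except Exception as e: print(n,e)
E
```

```text
clock: 18.68
tcp_pos: [0.4406, 0.1947, 0.112]
orientation: [0.0, 0.771, 0.637, -0.0]
wrist_force: [-1.7, -1.7, 5.6]
finger_gap: 0.0131
grip_force: 38.9
tcp [0.4406 0.1947 0.112 ] yawy -10.85 tilt [ 0.0005 -0.0008] j [ 0.25  0.23 -0.43  0.91 -0.    2.01]
delta [-0.0005  0.0545  0.002 ] [ 0.0005  0.0008 -0.1894]
[-1.67764219 -1.66396757  5.6463957 ] 168.66621577677168 0.054469439537336094
top (9, np.float64(327.8888888888889), np.float64(232.33333333333334)) (22, np.float64(329.59090909090907), np.float64(237.63636363636363)) d 0.0020238561783784705
scene (8, np.float64(314.0), np.float64(238.0)) (28, np.float64(312.67857142857144), np.float64(243.42857142857142)) d 0.0023619672002812933
```

```bash
python3 nudge.py '[[0.0033,0.0001,0,0,0,0.06],[0.0065,0.0004,0,0,0,0.12],[0.0065,0.0004,0,0,0,0.12],[0.0065,0.0004,0,0,0,0.12]]';  python3 nudge.py '[[0,0,0,0,0,0],[0,0,0,0,0,0],[0,0,0,0,0,0]]' 0.036; python3 nudge.py '[[0,0,-0.03,0,0,0],[0,0,-0.06,0,0,0],[0,0,-0.11,0,0,0],[0,0,-0.15,0,0,0],[0,0,-0.15,0,0,0]]'
python3 - <<'E'
from h import *
go(.47,-.035,.25,99.8); print(env.get_state()['wrist_force'])
E
```

```text
clock: 19.32
tcp_pos: [0.4422, 0.2009, 0.112]
orientation: [0.0, 0.808, 0.59, -0.0]
wrist_force: [-1.8, -1.1, 5.2]
finger_gap: 0.0132
grip_force: 38.9
clock: 19.7
tcp_pos: [0.442, 0.2012, 0.1108]
orientation: [-0.0, 0.807, 0.59, -0.0]
wrist_force: [-1.0, -0.0, -0.4]
finger_gap: 0.0358
grip_force: 0.0
clock: 20.32
tcp_pos: [0.444, 0.2017, 0.264]
orientation: [0.001, 0.807, 0.59, 0.003]
wrist_force: [0.9, -0.1, -0.4]
finger_gap: 0.0361
grip_force: 0.0
tcp [0.444  0.2017 0.264 ] yawy -17.7 tilt [0.0054 0.0017] j [ 0.26  0.14 -0.15  1.27  0.    2.14]
delta [-0.2176  0.0967  0.0138] [ 0.0063  0.0027 -2.0508]
[ 0.90171429 -0.14014817 -0.44059248]
```

```bash
python3 nudge.py '[[-0.05,0.02,0,0,0,-0.18],[-0.1,0.04,0,0,0,-0.36],[-0.15,0.07,0,0,0,-0.54],[-0.2,0.09,0,0,0,-0.72],[-0.217,0.097,0,0,0,-0.9],[-0.217,0.097,0,0,0,-1.08],[-0.217,0.097,0,0,0,-1.26],[-0.217,0.097,0,0,0,-1.44]]'; python3 nudge.py '[[0,0,0,0,0,-0.18],[0,0,0,0,0,-0.36],[0,0,0,0,0,-0.54],[0,0,0,0,0,-0.61],[0,0,0,0,0,-0.61]]'
python3 - <<'E'
from h import *
go(.47,-.035,.25,99.8)
c=cam('wrist','w9.png'); im=c['image']; print(-np.array(c['R']).T@c['t'])
a=np.radians(9.8); by=np.array([-np.sin(a),np.cos(a),0])
out={}
for n,lo,hi in(('ptr',(20,150,100),(35,255,255)),('mark',(0,150,80),(5,255,255))):
    u,v=blob(mask(im,lo,hi,(220,100,420,220))); print(n,len(u),u.min(),u.max(),u.mean(),v.min(),v.max(),v.mean())
    out[n]=[fish(c,u.mean(),v.mean(),z) for z in(.044,.05,.056)]
print([(out['ptr'][1]-m)@by for m in out['mark']], out['ptr'][1], out['mark'][1])
cv2.imwrite('pics/c9.png',cv2.resize(cv2.imread('pics/w9.png')[120:280,220:420],None,fx=3.75,fy=3.75,interpolation=2))
E
```

```text
clock: 21.32
tcp_pos: [0.4679, -0.0351, 0.2592]
orientation: [-0.002, 0.232, 0.973, -0.0]
wrist_force: [0.6, -0.3, 1.0]
finger_gap: 0.0358
grip_force: 0.0
clock: 21.95
tcp_pos: [0.468, -0.0349, 0.2595]
orientation: [-0.001, -0.067, 0.998, 0.0]
wrist_force: [0.3, 0.6, -0.2]
finger_gap: 0.0361
grip_force: 0.0
tcp [ 0.468  -0.0349  0.2595] yawy 97.7 tilt [-0.0029  0.0004] j [-0.25  0.11 -0.2   1.27 -0.   -0.38]
delta [-0.002  -0.0004  0.0095] [ 0.0009 -0.0028 -0.0366]
[ 0.40210056 -0.04429152  0.38106782]
ptr 96 319 328 323.5 163 175 170.25
mark 217 313 330 321.51612903225805 147 159 152.6451612903226
[np.float64(0.0014199440695240456), np.float64(0.001466112415878743), np.float64(0.0015122807622334408)] [ 0.45657128 -0.03080977  0.05      ] [ 0.43784397 -0.03553236  0.05      ]
```

View pics/c9.png

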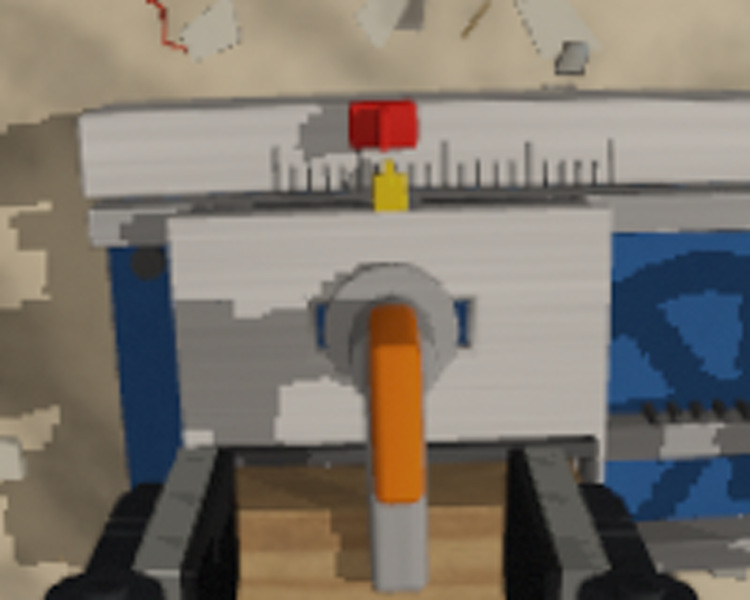

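The pointer tip (crop u≈390) sits about 1–1.5 mm from the mark's fin (u≈381). The top, scene and wrist readings agree on that. The flange is centred in the slot, the arm lies across the block, and the robot is clear of everything. Handing in.

Run:
```python
from workcell import env
print(env.hand_in())
```

```text
the job is handed in; nothing more can be done
None
```

I handed the job in at about 22 s of the 72 s limit, but the hand-in call returned no verdict. The key is seated and turned with its arm across the block, and the slide was cranked to about 1–1.5 mm from the red mark by my camera readings.

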